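# Pack up the rocking foot of a snap press

### The job

The snap press rocks on the bench because its near right foot hangs clear. Slide the loose horseshoe packers under that foot one at a time, one on another, from the press's right side, each fully home round the foot's bolt and none forced, until that corner no longer dips; prove it at the last by pressing lightly (about 8 N, for half a second) down on the bare plate at that corner. Leave the spare packers lying flat on the bench away from the foot, and the other things undisturbed.

Things in the scene. Friction and masses are not known exactly. Their poses are not given: they have to be found in the camera images.
- press: green cast-iron snap press (with foot): base plate 256 x 204 x 12 mm, underside 40, top 52 mm over the bench; four black feet at the corners of a 170 (x) x 150 (y) mm rectangle; column and head along its middle (within 35 mm of y = 0), 235 mm high, lever to the left. Origin on the bench, centre of the feet; x from the front edge (robot's side) to the back, y to the press's left, z up
- corner (a point): where to press the plate to try it: top of the plate (52 mm over the bench), 35 mm in -x from the bolt's axis; bare plate goes on 25 mm in -x and 27 mm in -y; axes as the press's. About 4.5 N here tips the press about the line through its near left and far right feet until the foot meets what lies under it (bench or packers); let go, it swings back. Once packers bear, 8 N does not dip it
- bolt_axis (a point): axis of the loose foot's bolt at bench height; axes as the press's at rest. The foot, a 44 mm disc with a bevelled rim (4 mm high) and smooth flat 30 mm sole, hangs under the plate round the bolt; its sole is 2 to 13 mm over the bench (unknown) and yields up 5 mm on a spring (6 N, then 1 N per mm). Packers go in along +y; the plate ends 27 mm from the bolt in -y, free bench beyond
- bolt: fixed upright 8 mm steel hold-down bolt from the bench through the loose foot and plate, nut (15 mm) 57 to 66 mm and end 70 mm over the bench; origin as bolt_axis. A packer that bears on the foot drags: it takes 6 to 20 N to slide the last one home; the ones before slide freely (under 3 N)
- packer1: horseshoe packer 1 (four alike): flat grey plastic plate 100 long (x), 44 wide (y), 5 mm thick, 30 g, flat on the bench. Origin: centre of its underside; +x to the slot's mouth. Slot 11 mm wide, 30 deep, open at the +x end with flared mouth; the last 10 mm of its two arms bevel from 5 to 1.6 mm. Hold the solid part (-x) by its long sides
- packer1_grip (a point): where to hold packer 1: middle of its solid part, half-way up (2.5 mm above its underside), 28 mm behind its centre; axes as the packer's
- packer1_seat (a point): the point in packer 1's slot, half-way up, on which the bolt's axis lies when the packer is fully home; 52 mm ahead of its grip point, 4 mm in front of the slot's end wall
- packer2: horseshoe packer 2 (four alike): flat grey plastic plate 100 long (x), 44 wide (y), 5 mm thick, 30 g, flat on the bench. Origin: centre of its underside; +x to the slot's mouth. Slot 11 mm wide, 30 deep, open at the +x end with flared mouth; the last 10 mm of its two arms bevel from 5 to 1.6 mm. Hold the solid part (-x) by its long sides
- packer2_grip (a point): where to hold packer 2: middle of its solid part, half-way up (2.5 mm above its underside), 28 mm behind its centre; axes as the packer's
- packer2_seat (a point): the point in packer 2's slot, half-way up, on which the bolt's axis lies when the packer is fully home; 52 mm ahead of its grip point, 4 mm in front of the slot's end wall
- packer3: horseshoe packer 3 (four alike): flat grey plastic plate 100 long (x), 44 wide (y), 5 mm thick, 30 g, flat on the bench. Origin: centre of its underside; +x to the slot's mouth. Slot 11 mm wide, 30 deep, open at the +x end with flared mouth; the last 10 mm of its two arms bevel from 5 to 1.6 mm. Hold the solid part (-x) by its long sides
- packer3_grip (a point): where to hold packer 3: middle of its solid part, half-way up (2.5 mm above its underside), 28 mm behind its centre; axes as the packer's
- packer3_seat (a point): the point in packer 3's slot, half-way up, on which the bolt's axis lies when the packer is fully home; 52 mm ahead of its grip point, 4 mm in front of the slot's end wall
- packer4: horseshoe packer 4 (four alike): flat grey plastic plate 100 long (x), 44 wide (y), 5 mm thick, 30 g, flat on the bench. Origin: centre of its underside; +x to the slot's mouth. Slot 11 mm wide, 30 deep, open at the +x end with flared mouth; the last 10 mm of its two arms bevel from 5 to 1.6 mm. Hold the solid part (-x) by its long sides
- packer4_grip (a point): where to hold packer 4: middle of its solid part, half-way up (2.5 mm above its underside), 28 mm behind its centre; axes as the packer's
- packer4_seat (a point): the point in packer 4's slot, half-way up, on which the bolt's axis lies when the packer is fully home; 52 mm ahead of its grip point, 4 mm in front of the slot's end wall
- cone_a: bystander, leave alone: white thread cone with a blue cap, 74 mm across, 135 mm tall, upright
- cone_b: bystander, leave alone: dark grey thread cone with a blue cap, 74 mm across, 135 mm tall, upright
- stud_jar: bystander, leave alone: small round steel jar, 52 mm across, 62 mm tall
- tape_roll: bystander, leave alone: flat grey tape roll, 72 mm across, 18 mm high
- shears: bystander, leave alone: tailor's shears lying flat, 230 mm long, black bows
- chalk: bystander, leave alone: white flat tailor's chalk, 45 x 50 x 9 mm
- punch: bystander, leave alone: round steel hand punch lying down, 75 mm long, 20 mm thick

How it is judged (in metres and radians):
On the way, in this order (a step that is already met when the one before it is completed fails the run):
1. a packer has been slid fully home under the loose foot (((horizontal distance between packer1_seat and bolt_axis below 0.005 m and height (world z) of packer1_seat below 0.02 m and angle between packer1's own z axis and vertical below 0.08 rad) or (horizontal distance between packer2_seat and bolt_axis below 0.005 m and height (world z) of packer2_seat below 0.02 m and angle between packer2's own z axis and vertical below 0.08 rad) or (horizontal distance between packer3_seat and bolt_axis below 0.005 m and height (world z) of packer3_seat below 0.02 m and angle between packer3's own z axis and vertical below 0.08 rad) or (horizontal distance between packer4_seat and bolt_axis below 0.005 m and height (world z) of packer4_seat below 0.02 m and angle between packer4's own z axis and vertical below 0.08 rad))), for 0.2 s.
2. the plate is pressed near the corner point with more than 6 N and the corner dips less than about 1.5 mm (contact force between the fingers and press above 6 N and horizontal distance between the grasp point and corner below 0.03 m and angle between press's own z axis and vertical below 0.011 rad), for 0.3 s.
At the end, for the whole second after the job is handed in: Every packer is home (seat point within 5 mm of the bolt axis, flat), at least one, or lies flat with its seat more than 120 mm from the bolt; the press stands level within 0.005 rad. Before: plate pressed within 30 mm of corner with over 6 N for 0.3 s, tilt below 0.011 rad (1.5 mm there) (((horizontal distance between packer1_seat and bolt_axis below 0.005 m and height (world z) of packer1_seat below 0.02 m and angle between packer1's own z axis and vertical below 0.08 rad) or (horizontal distance between packer2_seat and bolt_axis below 0.005 m and height (world z) of packer2_seat below 0.02 m and angle between packer2's own z axis and vertical below 0.08 rad) or (horizontal distance between packer3_seat and bolt_axis below 0.005 m and height (world z) of packer3_seat below 0.02 m and angle between packer3's own z axis and vertical below 0.08 rad) or (horizontal distance between packer4_seat and bolt_axis below 0.005 m and height (world z) of packer4_seat below 0.02 m and angle between packer4's own z axis and vertical below 0.08 rad)) and ((horizontal distance between packer1_seat and bolt_axis below 0.005 m and height (world z) of packer1_seat below 0.02 m and angle between packer1's own z axis and vertical below 0.08 rad) or (horizontal distance between packer1_seat and bolt_axis above 0.12 m and height (world z) of packer1_seat below 0.012 m)) and ((horizontal distance between packer2_seat and bolt_axis below 0.005 m and height (world z) of packer2_seat below 0.02 m and angle between packer2's own z axis and vertical below 0.08 rad) or (horizontal distance between packer2_seat and bolt_axis above 0.12 m and height (world z) of packer2_seat below 0.012 m)) and ((horizontal distance between packer3_seat and bolt_axis below 0.005 m and height (world z) of packer3_seat below 0.02 m and angle between packer3's own z axis and vertical below 0.08 rad) or (horizontal distance between packer3_seat and bolt_axis above 0.12 m and height (world z) of packer3_seat below 0.012 m)) and ((horizontal distance between packer4_seat and bolt_axis below 0.005 m and height (world z) of packer4_seat below 0.02 m and angle between packer4's own z axis and vertical below 0.08 rad) or (horizontal distance between packer4_seat and bolt_axis above 0.12 m and height (world z) of packer4_seat below 0.012 m)) and angle between press's own z axis and vertical below 0.005 rad and linear speed of each of packer1, packer2, packer3, packer4 below 0.01 m/s); the robot touches nothing.
It fails at once if the plate is pressed or struck with more than 30 N (contact force between the fingers and press above 30 N).
It fails at once if a packer is rammed against the bolt with more than 25 N (contact force between any of packer1, packer2, packer3, packer4 and bolt above 25 N).
It fails at once if a packer is forced against the foot or the press with more than 30 N (contact force between any of packer1, packer2, packer3, packer4 and press above 30 N).
It fails at once if a bystander is shifted more than 25 mm (distance of any of cone_a, cone_b, stud_jar, tape_roll, shears, chalk, punch from where it was at the start of the episode above 0.025 m).
It also fails if it takes over 72 s, if anything falls off the work surface, if the arm or the gripper's body presses on something with over 40 N, if the wrist force passes 120 N, or if a joint passes its speed limit or range.

### The arm

A 6-joint arm with a two-finger parallel gripper is mounted at the origin on the work surface. World frame = base frame: x ahead of the robot, y to its left, z up, the work surface at z = 0. Lengths are in mm, angles in rad, forces in N, time in s.
With the tool pointing down it reaches from about 275 to 750 mm from the base axis. Payload 10.2 kg.
Tool frame: the origin (TCP) lies at the very end of the fingers, on their centre line; the grasp point (between the pads) lies 19 mm behind it (ctrl.grip_depth is the distance from the TCP to the grasp point, in mm); z points along the fingers, x is the direction in which the jaws open and shut, and the axes are right-handed (so a half turn about z gives the same grasp; the last joint's range is limited). The gripper opens to 85 mm and grips with 20 to 120 N. Pads are 22 mm wide; open, the fingers measure 114 mm over their backs; the gripper's body (76 mm by 85 mm) begins 54 mm behind the grasp point. The pads swing forward as they close: fully open they stand 13 mm farther back than shut.
Start: joints at [1.119, 0.313, 1.498, -0, 1.331, -0.223], TCP at [119.087, 511.321, 231.294] pointing down, gripper open.
Joint ranges: [-2.94, 2.94], [-0.97, 2.17], [0.19, 2.56], [-1.23, 4.37], [0.02, 3.11], [-2.88, 2.88]. Speed limits (rad/s): [2.39, 2.39, 3.01, 3.14, 3.14, 3.14].

### API

Orientations are given as a unit quaternion [w, x, y, z].
In Python, from rig import ctrl gives the robot as it stands.
- The arm moves only by the tool play_rows, never from a script. Its argument "motion" is a list of rows, each a list of 2 entries, a list of its own where there are three numbers: the shift along the tool's x, y, z in mm, then the turn, a rotation vector about the tool's x, y, z in degrees. A call has 1 to 20 rows; each row shifts and turns the commanded pose from where the row before left it, along the tool's axes as they then stand; what a row does not reach is not made up. A row lasts 1/12 s, in which the tool goes at most 41.7 mm and 7.16 degrees, less where a joint would pass 70% of its speed; a pose out of reach is approached as far as the arm can. A call with a gripper value outside its range is refused whole. "fingers" is the finger opening in mm, from 0 to 85.4, set as the call begins (left out, the last holds). The fingers move at their own pace and stop on an object; "squeeze" is the grip in N (left out, the last holds). Time passes only in rows, so rows that do not move let the fingers close. It gives the time, the measured TCP pose, the force and the opening at its end, in the units of the state.
- ctrl.sense(): the state, without advancing time (a new reading comes with each control period).
- ctrl.capture(name): name is "side" or "top"; returns the picture (384x512x3 uint8, red, green, blue); there is no depth.
- ctrl.get_calibration(name): a dict with "K" (3x3 intrinsics, pixels), "k1" (the pictures are not rectified: a ray, as slopes to the right and down, at radius r is drawn at 1 + k1 r^2 times it, then the intrinsics apply), "R" (3x3) and "t" (3): a world point X has camera coordinates R X + t. Camera axes: x right, y down, z forward; pixel columns grow to the right and rows downward; lengths in mm; the calibration is good to about 2 mm. A picture is of the moment at which its call begins. get_calibration takes no time and is no camera call.
- ctrl.finish_job(): hands the job in, once; it reports no verdict.
Trained networks look in the newest picture that a camera, given by its name, has taken for a name from the list of things; names that differ only in an ending like _2 or _b are one class to them, and where a whole thing is asked for, a point or a joint stands for the part that bears it (a point fixed in the world has none). Each returns a list of dicts, best first, with "p" (0 to 1); they miss things now and then, are a little off and sometimes report something else, mostly with a low value. They report only what shows in the picture. A call takes as long as a camera call.
- ctrl.spot_in(camera, name): "position" ([column, row] as shares, 0 to 1, of the picture: columns of its width, rows of its height, amid what is visible of it).
The state is a dict: "time_s": time; "joints": joint angles; "dq": joint speeds; "tau": joint torques, N m; "eef_pos": TCP position; "ee_rot": TCP orientation; "force": force on the tool from outside, world axes, zero at the start; "wrist_torque": the same for the moment, N m; "grip_width": opening from 0.0 (shut) to 1.0 (fully open).
Only numpy, scipy, OpenCV 4.12 (cv2) and the standard library are available. Lean on these libraries where they do the work, as an engineer would, in place of code of your own. Each camera call takes 0.05 s, during which the arm holds its last target. There are 200 camera calls.

## Working session

There is one attempt and no reset: what is moved stays moved. The work goes in short steps, Python scripts to look and compute and a tool call to move; the robot and the scene stay as the last step left them, time stands still between calls to the robot, and variables do not carry over. Pictures are saved under pics/ and viewed, about 8 in all and at most 12, crops included, and the job is handed in when it is done.

Besides the shell and the picture viewer there is one more tool, called in YAML: its name, and indented under it one key for each argument. play_rows: Moves the arm, as the interface text tells. Its arguments: {"type":"object","properties":{"motion":{"type":"array"},"fingers":{"type":"number"},"squeeze":{"type":"number"}},"required":["motion"]}

```bash
ls; mkdir -p pics
cat > h.py <<'E'
import numpy as np, cv2
from rig import ctrl
def cal(n):
    c=ctrl.get_calibration(n); return [np.array(c[k],float) for k in("K","R","t")]+[float(c["k1"])]
def proj(n,X):
    K,R,t,k1=cal(n); c=np.atleast_2d(X)@R.T+t; s=c[:,:2]/c[:,2:]; s=s*(1+k1*(s**2).sum(1,keepdims=True))
    return s@K[:2,:2].T+K[:2,2]
def unproj(n,px,z):
    K,R,t,k1=cal(n); px=np.atleast_2d(px).astype(float)
    s=cv2.undistortPoints(px[:,None],K,np.array([k1,0,0,0,0.]))[:,0]
    d=np.c_[s,np.ones(len(s))]@R; o=-R.T@t
    return o+d*((z-o[2])/d[:,2:])
def shot(n,f=None):
    im=np.array(ctrl.capture(n)); 
    if f: cv2.imwrite(f"pics/{f}.png",im[:,:,::-1])
    return im
def spots(n,name):
    return [(np.array(d["position"])*[512,384],round(d["p"],2)) for d in ctrl.spot_in(n,name)]
E
python3 - <<'E'
from h import *
a=shot("top");b=shot("side")
cv2.imwrite("pics/a.png",cv2.resize(a[:,:,::-1],(800,600),interpolation=cv2.INTER_CUBIC))
cv2.imwrite("pics/b.png",cv2.resize(b[:,:,::-1],(800,600),interpolation=cv2.INTER_CUBIC))
for n in("top","side"):
    K,R,t,k1=cal(n);print(n,K[0,0],k1,-R.T@t,R[2])
    for k,z in(("packer1",5),("packer1_grip",5),("packer1_seat",5),("bolt",70),("corner",52),("press",52),("cone_a",135),("stud_jar",62),("shears",3),("tape_roll",18)):
        for p,c in spots(n,k): print(n,k,p.round(1),c,unproj(n,p,z)[0].round())
s=ctrl.sense();print(s)
E
```

```text
pics
top 376.7536150119693 0.02126988930341075 [ 453.89781999  -10.97907361 1160.19373153] [ 0.10267304  0.00967754 -0.99466808]
top packer1 [348.8 249. ] 0.93 [ 397. -285.    5.]
top packer1 [301.  237.2] 0.85 [ 432. -142.    5.]
top packer1 [310.7 204.1] 0.66 [ 533. -173.    5.]
top packer1 [345.9 206. ] 0.63 [ 527. -280.    5.]
top packer1_grip [297.3 237. ] 0.86 [ 433. -131.    5.]
top packer1_seat [302.  237.9] 0.66 [ 430. -145.    5.]
top bolt [276.3 175.2] 0.51 [613. -65.  70.]
top corner [183.8 189.4] 0.93 [574. 208.  52.]
top press [185.7 191.9] 0.94 [567. 203.  52.]
top cone_a [274.5 148.1] 0.91 [679. -57. 135.]
top cone_a [393.3 237.1] 0.62 [ 435. -374.  135.]
top stud_jar [393.5 236. ] 0.79 [ 437. -401.   62.]
top stud_jar [183.9 188. ] 0.69 [577. 206.  62.]
top shears [342.4 152.3] 0.68 [ 694. -274.    3.]
top shears [349.1 246.2] 0.63 [ 405. -287.    3.]
top tape_roll [380.9 181.1] 0.67 [ 601. -385.   18.]
top tape_roll [350.8 242.7] 0.61 [ 416. -289.   18.]
side 457.6683753694254 0.002665240294777961 [ 463.71607406  881.08574095 1022.94281197] [ 0.05212402 -0.68429427 
[... 898 characters left out ...]
5] 0.58 [ 598. -361.   18.]
{'time_s': 1.1, 'joints': array([ 1.11860580e+00,  3.12921838e-01,  1.49770433e+00,  4.36267965e-05,
        1.33098558e+00, -2.23393449e-01]), 'dq': array([ 0.00026076, -0.00246288, -0.00208295, -0.00132723, -0.00094753,
        0.00089811]), 'tau': array([ 1.29791561e-04, -4.12164009e+01, -2.59898525e+01, -1.29129644e-04,
        5.33976672e-04,  4.65704360e-06]), 'eef_pos': array([119.07576158, 511.32900122, 231.28136396]), 'ee_rot': array([-1.49698324e-05,  7.83203743e-01,  6.21765146e-01, -1.77769567e-05]), 'force': array([ 0.23375607, -0.45960904,  0.02325341]), 'wrist_torque': array([-0.04591118,  0.02818179,  0.00221103]), 'grip_width': 0.9985060882380825}
```

View pics/a.png

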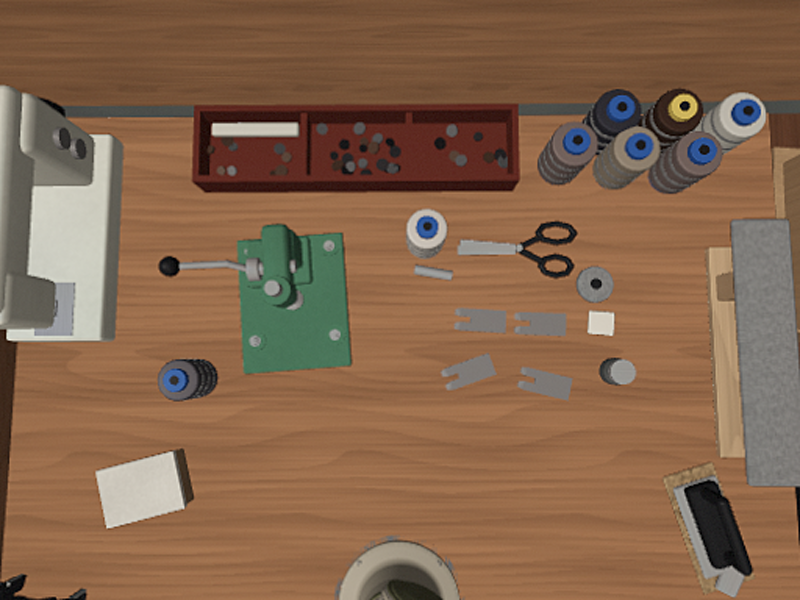

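View pics/b.png

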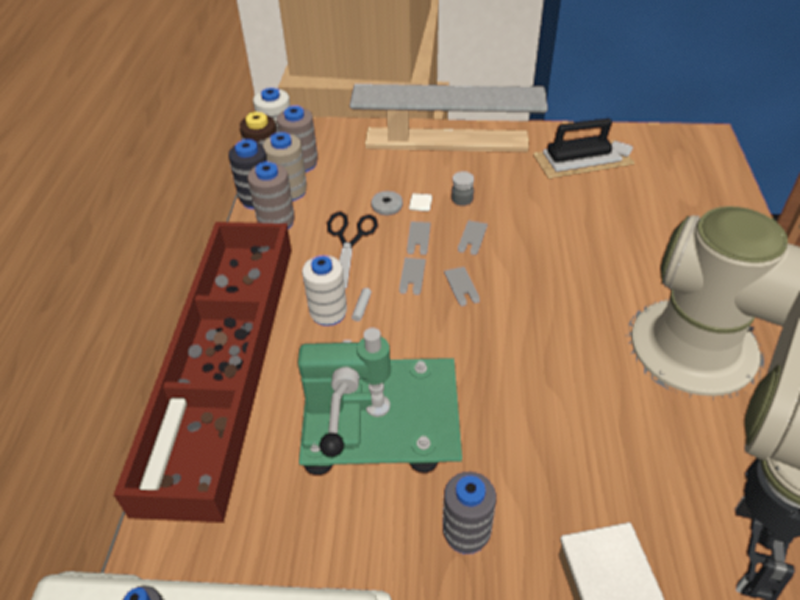

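The top view shows the press with its loose-foot nut at about (335,335). The four packers have their mouths facing left, at about (481,320), (541,324), (470,372) and (545,383). Next I'll measure packers and bolts.

```bash
cat >> h.py <<'E'
def packers(im):
    hsv=cv2.cvtColor(im,cv2.COLOR_RGB2HSV)
    m=((hsv[:,:,1]<45)&(hsv[:,:,2]>85)&(hsv[:,:,2]<190)).astype(np.uint8)
    n,l,s,c=cv2.connectedComponentsWithStats(m,connectivity=4); out=[]
    for i in range(1,n):
        if not(250<s[i,4]<700) or not(180<c[i,1]<265) or not(225<c[i,0]<380): continue
        ys,xs=np.nonzero(l==i); P=unproj("top",np.c_[xs,ys],4)[:,:2]
        m0=P.mean(0); w,V=np.linalg.eigh(np.cov((P-m0).T)); u=V[:,1]*np.sign(V[1,1])
        ctr=m0+2.84*u; out.append((ctr-28*u,ctr,u,np.degrees(np.arctan2(u[1],u[0])),np.sqrt(w)*12**.5,s[i,4]))
    return out
E
python3 - <<'E'
from h import *
a=shot("top");b=shot("side")
for p in packers(a):print("grip",p[0].round(1),"ctr",p[1].round(1),"ang",round(p[3],1),p[4].round(),p[5])
c1=cv2.resize(a[140:245,145:240,::-1],None,fx=5,fy=5,interpolation=cv2.INTER_CUBIC)[:,:400]
c1=cv2.resize(a[145:245,150:230,::-1],None,fx=5,fy=5,interpolation=cv2.INTER_CUBIC)
c2=cv2.resize(b[220:320,220:300,::-1],None,fx=5,fy=5,interpolation=cv2.INTER_CUBIC)
cv2.imwrite("pics/c.png",np.hstack([c1,c2]))
E
```

```text
grip [ 529.6 -191.3] ctr [ 531.1 -163.3] ang 87.1 [44. 94.] 405
grip [ 522.7 -307.4] ctr [ 524.  -279.4] ang 87.3 [44. 94.] 409
grip [ 440.  -164.1] ctr [ 430.9 -137.6] ang 109.0 [44. 95.] 417
grip [ 402.4 -312.4] ctr [ 409.3 -285.3] ang 75.6 [44. 95.] 419
```

View pics/c.png

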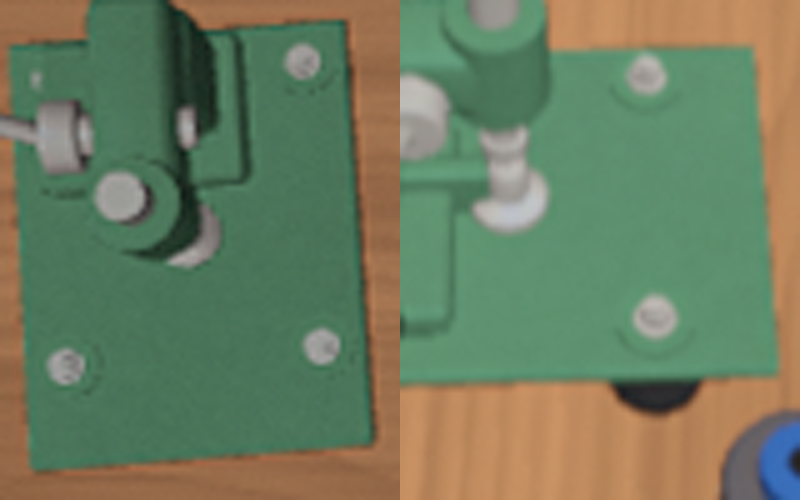

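The crop shows the near-right nut at crop (322,347) in the top view and (645,75) in the side view, near-left at (66,366) and (655,317), and far-right at (303,61).

Run:
```python
from h import *
f=lambda x,y,o:((x+.5)/5-.5+o[0],(y+.5)/5-.5+o[1])
T=[f(*p,(150,145)) for p in((322,347),(66,366),(303,61))]
S=[f(*p,(220,220)) for p in((245,75),(255,317))]
t=unproj("top",T,65);s=unproj("side",S,65);print(t.round(1),s.round(1))
d=t[0]-t[1];print(np.linalg.norm(d),np.linalg.norm(t[0]-t[2]),"yaw",np.degrees(np.arctan2(-d[1],-d[0]))-90, np.degrees(np.arctan2(*(t[2]-t[0])[1::-1])))
# triangulate
from scipy.optimize import least_squares
for i in range(2):
    r=least_squares(lambda X:np.r_[proj("top",X)[0]-T[i],proj("side",X)[0]-S[i]],t[i]);print(r.x.round(1),r.fun.round(2))
# press plate corners (z=52)
C=[f(*p,(150,145)) for p in((345,22),(372,442),(34,468),(10,45))]
c=unproj("top",C,52);print(c.round(1))
for i in range(4):
    e=c[(i+1)%4]-c[i];print(np.linalg.norm(e).round(1),np.degrees(np.arctan2(e[1],e[0])).round(1))
```

```text
[[500.8 116.6  65. ]
 [490.3 265.3  65. ]
 [669.6 129.3  65. ]] [[502.3 126.   65. ]
 [490.6 274.9  65. ]]
149.0338269617659 169.24434052934473 yaw 4.060628460515133 4.294767469888932
[502.1 117.8  54.6] [ 0.   -0.27  0.25  0.02]
[490.8 268.   54.1] [ 0.   -0.05  0.04  0.  ]
[[695.7 106.   52. ]
 [445.8  88.4  52. ]
 [431.3 285.9  52. ]
 [682.5 306.4  52. ]]
250.6 -176.0
198.0 94.2
252.0 4.7
200.8 -86.2
```

```bash
cat >> h.py <<'E'
from scipy.spatial.transform import Rotation as Ro
def need(x,y,z,jaw,cmd=None):
    "print total tool-frame shift (in CURRENT axes) and turn about tool z to reach x,y,z with jaw angle deg"
    s=ctrl.sense(); q=np.array(s["ee_rot"]); R=Ro.from_quat(q[[1,2,3,0]]).as_matrix(); p=np.array(s["eef_pos"])
    d=R.T@(np.array([x,y,z])-p); a=np.degrees(np.arctan2(R[1,0],R[0,0])); w=(a-jaw+90)%180-90
    print("t",round(s["time_s"],2),"pos",p.round(1),"jaw",a.round(2),"tilt",R[2].round(4),"F",np.round(s["force"],1),"| shift",d.round(1),"turn",w.round(1),"grip",round(s["grip_width"],3))
E
python3 - <<'E'
from h import *
need(529.6,-191.3,150,-2.9)
need(529.6,-191.3,231,-2.9)
E
```

```text
t 1.2 pos [119.1 511.3 231.3] jaw 76.89 tilt [-0.e+00 -1.e-04 -1.e+00] F [ 0.3  0.3 -0. ] | shift [-591.2  559.2   81.3] turn 79.8 grip 0.999
t 1.2 pos [119.1 511.3 231.3] jaw 76.89 tilt [-0.e+00 -1.e-04 -1.e+00] F [ 0.3  0.3 -0. ] | shift [-5.912e+02  5.592e+02  3.000e-01] turn 79.8 grip 0.999
```

play_rows:
  motion:
    - [[-29.5,28,0],[0,0,0]]
    - [[-29.5,28,0],[0,0,0]]
    - [[-29.5,28,0],[0,0,0]]
    - [[-29.5,28,0],[0,0,0]]
    - [[-29.5,28,0],[0,0,0]]
    - [[-29.5,28,0],[0,0,0]]
    - [[-29.5,28,0],[0,0,0]]
    - [[-29.5,28,0],[0,0,0]]
    - [[-29.5,28,0],[0,0,0]]
    - [[-29.5,28,0],[0,0,0]]
    - [[-29.5,28,0],[0,0,0]]
    - [[-29.5,28,0],[0,0,0]]
    - [[-29.5,28,0],[0,0,0]]
    - [[-29.5,28,0],[0,0,0]]
    - [[-29.5,28,0],[0,0,0]]
    - [[-29.5,28,0],[0,0,0]]
    - [[-29.5,28,0],[0,0,0]]
    - [[-29.5,28,0],[0,0,0]]
    - [[-29.5,28,0],[0,0,0]]
    - [[-29.5,28,0],[0,0,0]]
  fingers: 62
  squeeze: 60

```text
time_s: 2.87
eef_pos: [531.3, -192.3, 231.2]
ee_rot: [0.0, 0.783, 0.622, 0.0]
force: [0.7, 0.5, 1.5]
grip_width: 0.728
```

play_rows:
  motion:
    - [[0,0,12],[0,0,6.65]]
    - [[0,0,12],[0,0,6.65]]
    - [[0,0,12],[0,0,6.65]]
    - [[0,0,12],[0,0,6.65]]
    - [[0,0,12],[0,0,6.65]]
    - [[0,0,12],[0,0,6.65]]
    - [[0,0,12],[0,0,6.65]]
    - [[0,0,12],[0,0,6.65]]
    - [[0,0,12],[0,0,6.65]]
    - [[0,0,12],[0,0,6.65]]
    - [[0,0,12],[0,0,6.65]]
    - [[0,0,12],[0,0,6.65]]
    - [[0,0,0],[0,0,0]]

```text
time_s: 3.95
eef_pos: [529.7, -189.8, 85.2]
ee_rot: [-0.001, 1.0, -0.027, -0.002]
force: [-0.4, -0.8, -0.3]
grip_width: 0.725
```

Run:
```python
from h import *
need(529.6,-191.3,30,-2.9)
```

```text
t 3.95 pos [ 529.7 -189.8   85.2] jaw -3.15 tilt [-0.0034 -0.0019 -1.    ] F [-0.4 -0.8 -0.3] | shift [ 0.2  1.6 55.2] turn -0.2 grip 0.725
```

play_rows:
  motion:
    - [[0,0.5,14],[0,0,0]]
    - [[0,0.5,14],[0,0,0]]
    - [[0,0.5,14],[0,0,0]]
    - [[0,0,13],[0,0,0]]
    - [[0,0,0],[0,0,0]]
    - [[0,0,0],[0,0,0]]

```text
time_s: 4.45
eef_pos: [530.7, -191.9, 32.7]
ee_rot: [-0.0, 1.0, -0.024, -0.0]
force: [-0.2, -0.4, -0.5]
grip_width: 0.723
```

```bash
cat >> h.py <<'E'
def two(f,X,r=45,k=4):
    o=[]
    for n in("top","side"):
        im=shot(n); c=proj(n,X)[0].round().astype(int); 
        cr=im[max(c[1]-r,0):c[1]+r,max(c[0]-r,0):c[0]+r,::-1]; o.append(cv2.resize(cr,(400,400),interpolation=cv2.INTER_CUBIC)); print(n,"crop origin",c-r,"scale",200/r)
    cv2.imwrite(f"pics/{f}.png",np.hstack(o))
E
python3 - <<'E'
from h import *
two("d",[529,-180,10])
need(529.6,-191.3,10,-2.9)
E
```

```text
top crop origin [268 160] scale 4.444444444444445
side crop origin [220 125] scale 4.444444444444445
t 4.55 pos [ 531.2 -192.1   33.5] jaw -2.83 tilt [ 1.5e-03  9.0e-04 -1.0e+00] F [0.4 0.  0.3] | shift [-1.7 -0.8 23.5] turn 0.1 grip 0.725
```

View pics/d.png

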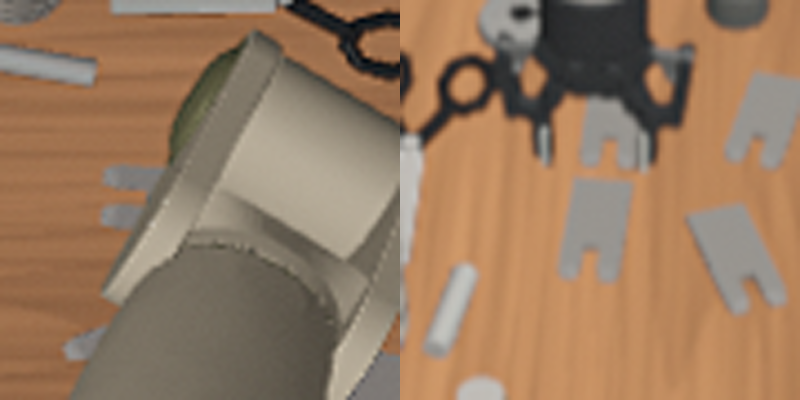

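The side view shows the fingertips at crop (545,160) and (643,165), straddling the line of the packer at (597,228). I'll check that numerically.

Run:
```python
from h import *
o=np.array([220,125]);k=200/45
c=lambda X:((proj("side",X)-o+.5)*k+[400,0]).round()
u=np.array([np.cos(np.radians(87.1)),np.sin(np.radians(87.1))]);v=np.array([u[1],-u[0]]);C=np.array([531.1,-163.3])
print("tail corners L/R + arms",c([[*(C+s*v*22+a*u),z] for a,z in((-50,5),(50,1)) for s in(1,-1)]))
print("tips",c([[531+s*29.5,-192,z] for z in(33,38,43) for s in(1,-1)]))
```

```text
tail corners L/R + arms [[574. 173.]
 [634. 177.]
 [559. 274.]
 [621. 278.]]
tips [[558. 165.]
 [640. 168.]
 [558. 160.]
 [640. 162.]
 [557. 155.]
 [640. 157.]]
```

play_rows:
  motion:
    - [[-1,-0.8,8],[0,0,0]]
    - [[0,0,8],[0,0,0]]
    - [[0,0,8],[0,0,0]]
    - [[0,0,4],[0,0,0]]
    - [[0,0,1],[0,0,0]]
    - [[0,0,1],[0,0,0]]
    - [[0,0,0],[0,0,0]]
    - [[0,0,0],[0,0,0]]
  fingers: 54

```text
time_s: 5.22
eef_pos: [529.8, -191.1, 2.5]
ee_rot: [0.0, 1.0, -0.025, 0.0]
force: [-0.2, 0.4, -0.1]
grip_width: 0.636
```

play_rows:
  motion:
    - [[0,0,1],[0,0,0]]
    - [[0,0,1],[0,0,0]]
    - [[0,0,0],[0,0,0]]

```text
time_s: 5.47
eef_pos: [529.6, -190.9, 0.2]
ee_rot: [-0.0, 1.0, -0.025, -0.0]
force: [0.1, 0.3, 0.1]
grip_width: 0.633
```

play_rows:
  motion:
    - [[0,0,1],[0,0,0]]
    - [[0,0,1],[0,0,0]]
    - [[0,0,0],[0,0,0]]

```text
time_s: 5.72
eef_pos: [529.6, -190.9, -1.9]
ee_rot: [-0.0, 1.0, -0.025, -0.0]
force: [-0.6, -0.5, 0.2]
grip_width: 0.636
```

No contact yet, so the tips are indeed retracted. Continuing down.

play_rows:
  motion:
    - [[0,0,1],[0,0,0]]
    - [[0,0,1],[0,0,0]]
    - [[0,0,0],[0,0,0]]

```text
time_s: 5.97
eef_pos: [529.7, -191.0, -3.7]
ee_rot: [0.0, 1.0, -0.025, -0.0]
force: [0.2, -0.3, 0.6]
grip_width: 0.633
```

play_rows:
  motion:
    - [[0,0,1],[0,0,0]]
    - [[0,0,0],[0,0,0]]

```text
time_s: 6.13
eef_pos: [529.7, -191.0, -3.8]
ee_rot: [0.0, 1.0, -0.025, 0.0]
force: [-4.5, 1.8, 12.0]
grip_width: 0.633
```

play_rows:
  motion:
    - [[0,0,1],[0,0,0]]
    - [[0,0,0],[0,0,0]]

```text
time_s: 6.3
eef_pos: [529.7, -191.0, -3.8]
ee_rot: [0.0, 1.0, -0.025, 0.0]
force: [-8.9, 3.8, 21.4]
grip_width: 0.632
```

The contact at −3.8 matches the linkage geometry for bench contact at 54 mm opening. At 44 mm the retract is about 2 mm, so I'll raise 4.7 mm and close.

play_rows:
  motion:
    - [[0,0,-3],[0,0,0]]
    - [[0,0,-1.7],[0,0,0]]
    - [[0,0,0],[0,0,0]]

```text
time_s: 6.55
eef_pos: [529.8, -191.1, -0.8]
ee_rot: [0.0, 1.0, -0.025, 0.0]
force: [0.8, 0.1, 0.6]
grip_width: 0.634
```

play_rows:
  motion:
    - [[0,0,0],[0,0,0]]
    - [[0,0,0],[0,0,0]]
    - [[0,0,0],[0,0,0]]
    - [[0,0,0],[0,0,0]]
    - [[0,0,0],[0,0,0]]
  fingers: 36
  squeeze: 60

```text
time_s: 6.97
eef_pos: [529.8, -191.0, -0.7]
ee_rot: [0.0, 1.0, -0.025, 0.0]
force: [-0.9, 0.6, 6.4]
grip_width: 0.487
```

play_rows:
  motion:
    - [[0,0,-2],[0,0,0]]
    - [[0,0,-2],[0,0,0]]
    - [[0,0,0],[0,0,0]]

```text
time_s: 7.22
eef_pos: [529.7, -191.0, 3.1]
ee_rot: [0.0, 1.0, -0.025, 0.0]
force: [0.6, -0.5, 0.3]
grip_width: 0.491
```

Run:
```python
from h import *
need(509.8,0.3,3.3,4.2)
```

```text
t 7.22 pos [ 529.7 -191.     3.1] jaw -2.91 tilt [ 1.e-04  1.e-04 -1.e+00] F [ 0.6 -0.5  0.3] | shift [ -29.6 -190.1   -0.2] turn -7.1 grip 0.491
```

play_rows:
  motion:
    - [[-3.7,-23.8,0],[0,0,0]]
    - [[-3.7,-23.8,0],[0,0,0]]
    - [[-3.7,-23.8,0],[0,0,0]]
    - [[-3.7,-23.8,0],[0,0,0]]
    - [[-3.7,-23.8,0],[0,0,0]]
    - [[-3.7,-23.8,0],[0,0,0]]
    - [[-3.7,-23.8,0],[0,0,0]]
    - [[-3.7,-23.8,0],[0,0,0]]
    - [[0,0,0],[0,0,-3.5]]
    - [[0,0,0],[0,0,-3.6]]
    - [[0,0,0],[0,0,0]]
    - [[0,0,0],[0,0,0]]

```text
time_s: 8.22
eef_pos: [509.8, 0.7, 2.9]
ee_rot: [-0.0, 0.999, 0.036, -0.0]
force: [-1.0, 0.2, -0.8]
grip_width: 0.481
```

Run:
```python
from h import *
two("e",[505,70,10],r=40)
need(505,65.1,0,4.2)
```

```text
top crop origin [191 173] scale 5.0
side crop origin [229 191] scale 5.0
t 8.32 pos [5.097e+02 5.000e-01 2.900e+00] jaw 4.07 tilt [-2.e-04 -0.e+00 -1.e+00] F [-0.1 -0.3 -0.9] | shift [ -0.1 -64.8   2.9] turn -0.1 grip 0.483
```

View pics/e.png

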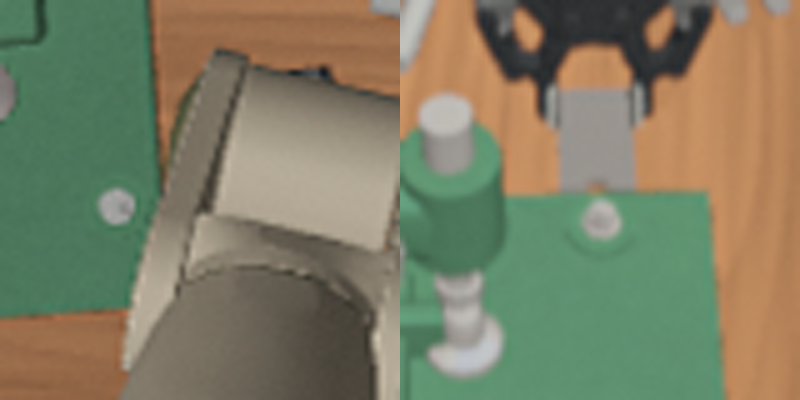

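The side view shows the packer held straight, its edges at columns 558 and 635 and its slot at about 597. The nut is at (600,220).

Run:
```python
from h import *
o=np.array([229,191]);c=lambda X:((proj("side",X)-o+.5)*5+[400,0]).round(1)
u=np.array([-np.sin(np.radians(4.1)),np.cos(np.radians(4.1))]);v=np.array([u[1],-u[0]]);G=np.array([509.7,.5])
for a in(-15,40,60): print(a,c([[*(G+a*u+s*v*22),8] for s in(1,-1)]))
print("bolt",c([[501.2,117+d,z] for d,z in((0,65),(0,70),(3,65),(0,0))]))
print("plate corner",c([[445.8,88.4,52],]))
```

```text
-15 [[560.3  93.8]
 [634.7  92.2]]
40 [[561.6 165.5]
 [638.1 163.9]]
60 [[562.1 192.6]
 [639.4 191. ]]
bolt [[603.3 207.3]
 [603.3 201.5]
 [603.1 211.7]
 [603.7 280.7]]
plate corner [[707.3 184.8]]
```

Run:
```python
from h import *
im=shot("side").astype(float)
# redness (R-B): wood high, packer low
g=im[:,:,0]-im[:,:,2]
for r in range(216,228):
    row=g[r]; ck=351-0; 
    x=np.arange(512); lo=row[265:271].mean(); 
    L=row[250:256].mean(); Rr=row[282:288].mean()
    def cross(idx,thr):
        for i,j in zip(idx[:-1],idx[1:]):
            if (row[i]-thr)*(row[j]-thr)<=0: return i+(row[i]-thr)/(row[i]-row[j])*(j-i)
    a=cross(range(267,250,-1),(lo+L)/2); b=cross(range(269,288),(lo+Rr)/2)
    print(r,round(a,2),round(b,2),round((a+b)/2,2))
# nut centroid: bright, low saturation
s=im[228:242,262:278]; w=np.clip(40-np.abs(s.max(2)-s.min(2)),0,None)*(s.mean(2)>120)
yy,xx=np.mgrid[228:242,262:278]; print("nut",(w*xx).sum()/w.sum(),(w*yy).sum()/w.sum())
u=np.array([-np.sin(np.radians(4.1)),np.cos(np.radians(4.1))]);G=np.array([509.7,.5])
for a in(0,20,40,60):print(proj("side",[*(G+a*u),8]).round(2))
print("bolt",proj("side",[501.2,117,64]))
```

```text
216 258.47 276.1 267.29
217 259.85 275.23 267.54
218 260.05 275.29 267.67
219 260.06 275.33 267.7
220 260.17 275.36 267.77
221 260.29 275.41 267.85
222 260.34 275.51 267.92
223 260.34 275.52 267.93
224 260.35 275.53 267.94
225 260.35 275.57 267.96
226 260.37 275.68 268.02
227 260.24 275.83 268.04
nut 268.6127197518097 233.18872802481903
[[268.13 212.93]]
[[268.3  218.13]]
[[268.47 223.44]]
[[268.65 228.86]]
bolt [[269.16618179 232.20208425]]
```

Slot and bolt are aligned to within 0.2 mm, since both cameras' bias is common to them. Lowering and sliding in.

play_rows:
  motion:
    - [[0,0,1.5],[0,0,0]]
    - [[0,0,1.6],[0,0,0]]
    - [[0,0,0],[0,0,0]]
    - [[0,-4,0],[0,0,0]]
    - [[0,-4,0],[0,0,0]]
    - [[0,-4,0],[0,0,0]]
    - [[0,-4,0],[0,0,0]]
    - [[0,0,0],[0,0,0]]

```text
time_s: 9.03
eef_pos: [508.4, 17.5, -0.1]
ee_rot: [-0.0, 0.999, 0.037, -0.0]
force: [0.4, 0.1, -0.1]
grip_width: 0.482
```

play_rows:
  motion:
    - [[0,-3,0],[0,0,0]]
    - [[0,-3,0],[0,0,0]]
    - [[0,-3,0],[0,0,0]]
    - [[0,-3,0],[0,0,0]]
    - [[0,0,0],[0,0,0]]

```text
time_s: 9.45
eef_pos: [507.6, 29.2, -0.1]
ee_rot: [-0.0, 0.999, 0.037, -0.0]
force: [-0.5, 0.9, 0.5]
grip_width: 0.488
```

play_rows:
  motion:
    - [[0,-3,0],[0,0,0]]
    - [[0,-3,0],[0,0,0]]
    - [[0,-3,0],[0,0,0]]
    - [[0,-3,0],[0,0,0]]
    - [[0,0,0],[0,0,0]]

```text
time_s: 9.87
eef_pos: [506.7, 41.1, -0.1]
ee_rot: [-0.0, 0.999, 0.037, -0.0]
force: [-0.6, -0.4, 0.2]
grip_width: 0.485
```

play_rows:
  motion:
    - [[0,-3,0],[0,0,0]]
    - [[0,-3,0],[0,0,0]]
    - [[0,-3,0],[0,0,0]]
    - [[0,-3,0],[0,0,0]]
    - [[0,0,0],[0,0,0]]

```text
time_s: 10.28
eef_pos: [505.8, 53.1, -0.1]
ee_rot: [-0.0, 0.999, 0.037, -0.0]
force: [0.2, 0.0, -0.7]
grip_width: 0.486
```

play_rows:
  motion:
    - [[0,-2,0],[0,0,0]]
    - [[0,-2,0],[0,0,0]]
    - [[0,-2,0],[0,0,0]]
    - [[0,0,0],[0,0,0]]

```text
time_s: 10.62
eef_pos: [505.5, 58.8, -0.1]
ee_rot: [-0.0, 0.999, 0.037, -0.0]
force: [-0.4, -0.3, 0.3]
grip_width: 0.487
```

play_rows:
  motion:
    - [[0,-1,0],[0,0,0]]
    - [[0,-1,0],[0,0,0]]
    - [[0,-1,0],[0,0,0]]
    - [[0,0,0],[0,0,0]]

```text
time_s: 10.95
eef_pos: [505.2, 61.7, -0.1]
ee_rot: [0.0, 0.999, 0.037, -0.0]
force: [-0.3, 0.3, -0.7]
grip_width: 0.481
```

Sliding freely. Now 1 mm steps to feel the end wall.

play_rows:
  motion:
    - [[0,-1,0],[0,0,0]]
    - [[0,-1,0],[0,0,0]]
    - [[0,0,0],[0,0,0]]

```text
time_s: 11.2
eef_pos: [505.1, 63.7, -0.1]
ee_rot: [-0.0, 0.999, 0.037, -0.0]
force: [-0.4, -0.3, 1.1]
grip_width: 0.487
```

play_rows:
  motion:
    - [[0,-1,0],[0,0,0]]
    - [[0,0,0],[0,0,0]]

```text
time_s: 11.37
eef_pos: [505.1, 64.7, -0.1]
ee_rot: [-0.0, 0.999, 0.037, 0.0]
force: [0.4, -0.3, -0.3]
grip_width: 0.485
```

play_rows:
  motion:
    - [[0,-0.7,0],[0,0,0]]
    - [[0,0,0],[0,0,0]]

```text
time_s: 11.53
eef_pos: [505.1, 65.0, -0.1]
ee_rot: [0.0, 0.999, 0.037, 0.0]
force: [0.7, -1.6, 0.1]
grip_width: 0.486
```

play_rows:
  motion:
    - [[0,-0.5,0],[0,0,0]]
    - [[0,0,0],[0,0,0]]

```text
time_s: 11.7
eef_pos: [505.1, 65.2, -0.1]
ee_rot: [0.0, 0.999, 0.037, 0.0]
force: [-0.0, -4.6, 0.3]
grip_width: 0.486
```

Contact at y≈65.0 with a light 4.6 N, so it is home. It slid freely, so this is not the last one. Backing off, releasing and lifting.

play_rows:
  motion:
    - [[0,0.6,0],[0,0,0]]
    - [[0,0,0],[0,0,0]]

```text
time_s: 11.87
eef_pos: [505.1, 65.0, -0.1]
ee_rot: [-0.0, 0.999, 0.036, 0.0]
force: [0.9, -2.9, -0.7]
grip_width: 0.482
```

play_rows:
  motion:
    - [[0,0,0],[0,0,0]]
    - [[0,0,0],[0,0,0]]
    - [[0,0,0],[0,0,0]]
    - [[0,0,-5],[0,0,0]]
    - [[0,0,-20],[0,0,0]]
    - [[0,0,-35],[0,0,0]]
    - [[0,0,0],[0,0,0]]
    - [[0,0,0],[0,0,0]]
  fingers: 54

```text
time_s: 12.53
eef_pos: [506.0, 65.2, 61.6]
ee_rot: [0.0, 0.999, 0.037, 0.002]
force: [0.7, -0.5, -1.1]
grip_width: 0.634
```

Run:
```python
from h import *
need(440,-164.1,15,19)
```

```text
t 12.53 pos [506.   65.2  61.6] jaw 4.2 tilt [ 3.7e-03  5.0e-04 -1.0e+00] F [ 0.7 -0.5 -1.1] | shift [-82.7 223.8  46.4] turn -14.8 grip 0.634
```

play_rows:
  motion:
    - [[-8.2,22.4,0],[0,0,0]]
    - [[-8.2,22.4,0],[0,0,0]]
    - [[-8.2,22.4,0],[0,0,0]]
    - [[-8.2,22.4,0],[0,0,0]]
    - [[-8.2,22.4,0],[0,0,0]]
    - [[-8.2,22.4,0],[0,0,0]]
    - [[-8.2,22.4,0],[0,0,0]]
    - [[-8.2,22.4,0],[0,0,0]]
    - [[-8.2,22.4,0],[0,0,0]]
    - [[-8.2,22.4,0],[0,0,0]]
    - [[0,0,11],[0,0,-4.9]]
    - [[0,0,12],[0,0,-4.9]]
    - [[0,0,12],[0,0,-5]]
    - [[0,0,10],[0,0,0]]
    - [[0,0,0],[0,0,0]]
    - [[0,0,0],[0,0,0]]

```text
time_s: 13.87
eef_pos: [439.3, -163.9, 14.4]
ee_rot: [-0.001, 0.986, 0.164, -0.001]
force: [-0.2, -0.2, -0.3]
grip_width: 0.63
```

Run:
```python
from h import *
need(440,-164.1,-1.2,19)
a=shot("top");b=shot("side")
p=proj("top",[503,70,5])[0].astype(int);q=proj("side",[440,-145,5])[0].astype(int);print(p-40,q-40)
o=[cv2.resize(i[c[1]-40:c[1]+40,c[0]-40:c[0]+40,::-1],(400,400),interpolation=cv2.INTER_CUBIC) for i,c in((a,p),(b,q))]
cv2.imwrite("pics/f.png",np.hstack(o))
```

```text
t 13.87 pos [ 439.3 -163.9   14.4] jaw 18.86 tilt [-9.0e-04 -1.3e-03 -1.0e+00] F [-0.2 -0.2 -0.3] | shift [ 0.6  0.4 15.6] turn -0.1 grip 0.63
[191 174] [252 139]
```

View pics/f.png

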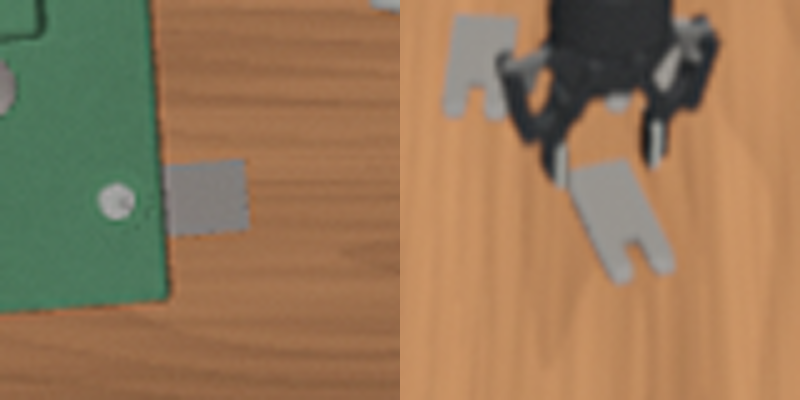

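Packer 1 sits under the foot with its tail at crop (246,195). The fingers straddle packer C. Descending and gripping.

play_rows:
  motion:
    - [[0.6,0.4,6],[0,0,0]]
    - [[0,0,5],[0,0,0]]
    - [[0,0,3],[0,0,0]]
    - [[0,0,1.2],[0,0,0]]
    - [[0,0,0],[0,0,0]]

```text
time_s: 14.38
eef_pos: [440.1, -164.3, -0.7]
ee_rot: [-0.0, 0.986, 0.165, -0.0]
force: [-0.2, -0.6, 0.6]
grip_width: 0.631
```

play_rows:
  motion:
    - [[0,0,0],[0,0,0]]
    - [[0,0,0],[0,0,0]]
    - [[0,0,0],[0,0,0]]
    - [[0,0,0],[0,0,0]]
    - [[0,0,0],[0,0,0]]
  fingers: 36

```text
time_s: 14.8
eef_pos: [440.4, -164.5, 0.3]
ee_rot: [0.0, 0.986, 0.165, 0.0]
force: [-1.9, 1.8, 5.4]
grip_width: 0.485
```

play_rows:
  motion:
    - [[0,0,-4],[0,0,0]]
    - [[0,0,-8],[0,0,0]]
    - [[0,0,0],[0,0,0]]

```text
time_s: 15.05
eef_pos: [441.0, -164.9, 13.2]
ee_rot: [0.001, 0.986, 0.165, 0.001]
force: [0.9, -0.3, -0.1]
grip_width: 0.48
```

Run:
```python
from h import *
u=np.array([-np.sin(np.radians(4.1)),np.cos(np.radians(4.1))])
need(*(np.array([505.1,65.0])-65*u),12,4.1)
```

```text
t 15.05 pos [ 441.  -164.9   13.2] jaw 18.99 tilt [ 0.0014  0.0019 -1.    ] F [ 0.9 -0.3 -0.1] | shift [ 118.7 -133.7    1.1] turn 14.9 grip 0.48
```

play_rows:
  motion:
    - [[14.8,-16.7,0],[0,0,0]]
    - [[14.8,-16.7,0],[0,0,0]]
    - [[14.8,-16.7,0],[0,0,0]]
    - [[14.8,-16.7,0],[0,0,0]]
    - [[14.8,-16.7,0],[0,0,0]]
    - [[14.8,-16.7,0],[0,0,0]]
    - [[14.8,-16.7,0],[0,0,0]]
    - [[14.8,-16.7,0],[0,0,0]]
    - [[0,0,0],[0,0,5]]
    - [[0,0,0],[0,0,5]]
    - [[0,0,0],[0,0,4.9]]
    - [[0,0,0],[0,0,0]]
    - [[0,0,0],[0,0,0]]

```text
time_s: 16.13
eef_pos: [508.9, 0.4, 11.9]
ee_rot: [0.0, 0.999, 0.037, 0.0]
force: [-0.9, 0.1, -0.3]
grip_width: 0.483
```

```bash
cat >> h.py <<'E'
def axis_check():
    im=shot("side").astype(float); g=im[:,:,0]-im[:,:,2]; out=[]
    for r in range(214,228):
        row=g[r]; lo=row[265:271].mean(); L=row[248:254].mean(); Rr=row[284:290].mean()
        def cross(idx,thr):
            for i,j in zip(idx[:-1],idx[1:]):
                if (row[i]-thr)*(row[j]-thr)<=0: return i+(row[i]-thr)/(row[i]-row[j])*(j-i)
            return np.nan
        a=cross(range(267,248,-1),(lo+L)/2); b=cross(range(269,290),(lo+Rr)/2); out.append((r,round(a,2),round(b,2),round((a+b)/2,2)))
    print(*out,sep="\n"); cv2.imwrite("pics/last.png",cv2.resize(im[191:271,229:309,::-1].astype(np.uint8),(400,400),interpolation=cv2.INTER_CUBIC))
E
python3 - <<'E'
from h import *
need(505.1,65.0,5.7,4.1); axis_check()
for a in(20,40,60):print(proj("side",[509.7-.0715*a,.2+a*.9974,18]).round(2))
E
```

```text
t 16.13 pos [5.089e+02 4.000e-01 1.190e+01] jaw 4.23 tilt [ 3.e-04  1.e-04 -1.e+00] F [-0.9  0.1 -0.3] | shift [  1.  -64.7   6.1] turn 0.1 grip 0.483
(214, np.float64(258.59), np.float64(276.35), np.float64(267.47))
(215, np.float64(259.98), np.float64(275.6), np.float64(267.79))
(216, np.float64(260.42), np.float64(275.57), np.float64(267.99))
(217, np.float64(260.52), np.float64(275.67), np.float64(268.1))
(218, np.float64(260.56), np.float64(275.72), np.float64(268.14))
(219, np.float64(260.6), np.float64(275.79), np.float64(268.19))
(220, np.float64(260.67), np.float64(275.96), np.float64(268.31))
(221, np.float64(260.78), np.float64(276.02), np.float64(268.4))
(222, np.float64(260.96), np.float64(276.02), np.float64(268.49))
(223, np.float64(261.0), np.float64(276.14), np.float64(268.57))
(224, np.float64(261.02), np.float64(276.29), np.float64(268.65))
(225, np.float64(261.02), np.float64(276.32), np.float64(268.67))
(226, np.float64(260.88), np.float64(276.4), np.float64(268.64))
(227, np.float64(260.65), np.float64(276.5), np.float64(268.57))
[[268.29 215.81]]
[[268.46 221.12]]
[[268.64 226.55]]
```

View pics/last.png

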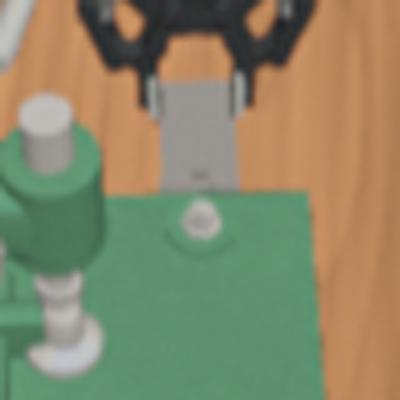

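The side crop shows packer 2 over packer 1, its slot at (199,178) and the nut at (201,218). Its yaw is about 2° off, so I'll correct and recheck.

play_rows:
  motion:
    - [[0.5,0,0],[0,0,2.1]]
    - [[0,0,0],[0,0,0]]
    - [[0,0,0],[0,0,0]]

```text
time_s: 16.43
eef_pos: [509.3, 0.3, 11.7]
ee_rot: [0.0, 1.0, 0.018, 0.0]
force: [-0.7, 0.9, 0.1]
grip_width: 0.485
```

Run:
```python
from h import *
need(505.1,65.0,5.7,4.1); axis_check()
```

```text
t 16.43 pos [5.093e+02 3.000e-01 1.170e+01] jaw 2.11 tilt [ 1.e-04  0.e+00 -1.e+00] F [-0.7  0.9  0.1] | shift [ -1.8 -64.8   6. ] turn -2.0 grip 0.485
(214, np.float64(258.62), np.float64(276.43), np.float64(267.53))
(215, np.float64(259.95), np.float64(275.45), np.float64(267.7))
(216, np.float64(260.11), np.float64(275.31), np.float64(267.71))
(217, np.float64(260.09), np.float64(275.34), np.float64(267.72))
(218, np.float64(260.1), np.float64(275.35), np.float64(267.72))
(219, np.float64(260.18), np.float64(275.34), np.float64(267.76))
(220, np.float64(260.28), np.float64(275.35), np.float64(267.81))
(221, np.float64(260.36), np.float64(275.4), np.float64(267.88))
(222, np.float64(260.38), np.float64(275.51), np.float64(267.94))
(223, np.float64(260.39), np.float64(275.54), np.float64(267.96))
(224, np.float64(260.41), np.float64(275.53), np.float64(267.97))
(225, np.float64(260.41), np.float64(275.51), np.float64(267.96))
(226, np.float64(260.39), np.float64(275.51), np.float64(267.95))
(227, np.float64(260.39), np.float64(275.52), np.float64(267.96))
```

play_rows:
  motion:
    - [[0,0,2.5],[0,0,0]]
    - [[0,0,2],[0,0,0]]
    - [[0,0,1],[0,0,0]]
    - [[0,0,0],[0,0,0]]

```text
time_s: 16.82
eef_pos: [509.1, 0.5, 5.8]
ee_rot: [-0.0, 1.0, 0.018, -0.0]
force: [0.5, 0.4, -0.2]
grip_width: 0.479
```

play_rows:
  motion:
    - [[0,0,0.5],[0,0,0]]
    - [[0,0,0],[0,0,0]]

```text
time_s: 16.98
eef_pos: [509.3, 0.4, 5.6]
ee_rot: [-0.0, 1.0, 0.017, -0.0]
force: [0.2, -0.4, -0.7]
grip_width: 0.483
```

play_rows:
  motion:
    - [[-0.14,-4,0],[0,0,0]]
    - [[-0.14,-4,0],[0,0,0]]
    - [[-0.14,-4,0],[0,0,0]]
    - [[-0.14,-4,0],[0,0,0]]
    - [[0,0,0],[0,0,0]]

```text
time_s: 17.4
eef_pos: [508.0, 17.3, 5.7]
ee_rot: [-0.0, 1.0, 0.018, -0.0]
force: [-0.4, -0.4, -0.5]
grip_width: 0.483
```

play_rows:
  motion:
    - [[-0.1,-3,0],[0,0,0]]
    - [[-0.1,-3,0],[0,0,0]]
    - [[-0.1,-3,0],[0,0,0]]
    - [[0,0,0],[0,0,0]]

```text
time_s: 17.73
eef_pos: [507.5, 25.9, 5.7]
ee_rot: [-0.0, 1.0, 0.018, -0.0]
force: [0.8, -0.0, -0.6]
grip_width: 0.481
```

play_rows:
  motion:
    - [[-0.1,-3,0],[0,0,0]]
    - [[-0.1,-3,0],[0,0,0]]
    - [[0,0,0],[0,0,0]]

```text
time_s: 17.98
eef_pos: [507.1, 31.8, 5.7]
ee_rot: [-0.0, 1.0, 0.018, -0.0]
force: [0.4, -0.3, -0.1]
grip_width: 0.481
```

play_rows:
  motion:
    - [[-0.1,-3,0],[0,0,0]]
    - [[-0.1,-3,0],[0,0,0]]
    - [[0,0,0],[0,0,0]]

```text
time_s: 18.23
eef_pos: [506.6, 37.9, 5.7]
ee_rot: [-0.0, 1.0, 0.018, -0.0]
force: [0.8, 0.5, 0.5]
grip_width: 0.48
```

play_rows:
  motion:
    - [[-0.1,-3,0],[0,0,0]]
    - [[-0.1,-3,0],[0,0,0]]
    - [[0,0,0],[0,0,0]]

```text
time_s: 18.48
eef_pos: [506.2, 43.9, 5.7]
ee_rot: [-0.0, 1.0, 0.018, -0.0]
force: [0.0, 0.6, 0.5]
grip_width: 0.476
```

play_rows:
  motion:
    - [[-0.1,-3,0],[0,0,0]]
    - [[-0.1,-3,0],[0,0,0]]
    - [[0,0,0],[0,0,0]]

```text
time_s: 18.73
eef_pos: [505.6, 49.9, 5.6]
ee_rot: [-0.0, 1.0, 0.018, -0.0]
force: [-1.0, 1.0, -0.1]
grip_width: 0.481
```

play_rows:
  motion:
    - [[-0.1,-3,0],[0,0,0]]
    - [[-0.1,-3,0],[0,0,0]]
    - [[-0.1,-3,0],[0,0,0]]
    - [[0,0,0],[0,0,0]]

```text
time_s: 19.07
eef_pos: [505.2, 59.0, 5.7]
ee_rot: [-0.0, 1.0, 0.018, -0.0]
force: [-1.6, 0.8, -0.4]
grip_width: 0.483
```

play_rows:
  motion:
    - [[0,-1,0],[0,0,0]]
    - [[0,-1,0],[0,0,0]]
    - [[0,-1,0],[0,0,0]]
    - [[0,0,0],[0,0,0]]

```text
time_s: 19.4
eef_pos: [505.1, 61.5, 5.7]
ee_rot: [-0.0, 1.0, 0.017, -0.0]
force: [-1.5, -0.5, -0.7]
grip_width: 0.484
```

play_rows:
  motion:
    - [[0,-1,0],[0,0,0]]
    - [[0,0,0],[0,0,0]]

```text
time_s: 19.57
eef_pos: [505.0, 62.4, 5.6]
ee_rot: [-0.0, 1.0, 0.017, -0.0]
force: [-2.3, -0.1, 0.2]
grip_width: 0.479
```

play_rows:
  motion:
    - [[0,-0.7,0],[0,0,0]]
    - [[0,0,0],[0,0,0]]

```text
time_s: 19.73
eef_pos: [505.1, 63.1, 5.7]
ee_rot: [-0.0, 1.0, 0.017, -0.0]
force: [-2.5, -0.4, 0.8]
grip_width: 0.482
```

play_rows:
  motion:
    - [[-0.5,-0.7,0],[0,0,0]]
    - [[0,0,0],[0,0,0]]

```text
time_s: 19.9
eef_pos: [504.8, 63.8, 5.8]
ee_rot: [-0.0, 1.0, 0.017, 0.0]
force: [-1.1, -0.5, -0.4]
grip_width: 0.48
```

play_rows:
  motion:
    - [[0,-0.7,0],[0,0,0]]
    - [[0,0,0],[0,0,0]]

```text
time_s: 20.07
eef_pos: [504.8, 64.2, 5.8]
ee_rot: [0.0, 1.0, 0.017, 0.0]
force: [-1.6, -3.3, 0.1]
grip_width: 0.48
```

play_rows:
  motion:
    - [[0,-0.7,0],[0,0,0]]
    - [[0,0,0],[0,0,0]]

```text
time_s: 20.23
eef_pos: [504.9, 64.4, 5.8]
ee_rot: [0.001, 1.0, 0.018, 0.0]
force: [-0.9, -7.6, 0.2]
grip_width: 0.48
```

Packer 2 hit the end wall at y≈64.2 with no drag, so the foot still hangs clear. Releasing and going for packer B.

play_rows:
  motion:
    - [[0,0.8,0],[0,0,0]]
    - [[0,0,0],[0,0,0]]

```text
time_s: 20.4
eef_pos: [504.8, 64.2, 5.8]
ee_rot: [0.0, 1.0, 0.017, 0.0]
force: [-0.6, -3.0, 0.3]
grip_width: 0.479
```

play_rows:
  motion:
    - [[0,0,0],[0,0,0]]
    - [[0,0,0],[0,0,0]]
    - [[0,0,0],[0,0,0]]
    - [[0,0,-5],[0,0,0]]
    - [[0,0,-20],[0,0,0]]
    - [[0,0,-35],[0,0,0]]
    - [[0,0,0],[0,0,0]]
    - [[0,0,0],[0,0,0]]
  fingers: 54

```text
time_s: 21.07
eef_pos: [505.6, 64.4, 67.4]
ee_rot: [0.0, 1.0, 0.017, 0.002]
force: [-0.7, 0.1, -1.0]
grip_width: 0.631
```

Run:
```python
from h import *
need(522.7,-307.4,15,-2.7)
```

```text
t 21.07 pos [505.6  64.4  67.4] jaw 2.0 tilt [ 3.9e-03  4.0e-04 -1.0e+00] F [-0.7  0.1 -1. ] | shift [  3.9 372.1  52.6] turn 4.7 grip 0.631
```

play_rows:
  motion:
    - [[0.35,31,0],[0,0,0]]
    - [[0.35,31,0],[0,0,0]]
    - [[0.35,31,0],[0,0,0]]
    - [[0.35,31,0],[0,0,0]]
    - [[0.35,31,0],[0,0,0]]
    - [[0.35,31,0],[0,0,0]]
    - [[0.35,31,0],[0,0,0]]
    - [[0.35,31,0],[0,0,0]]
    - [[0.35,31,0],[0,0,0]]
    - [[0.35,31,0],[0,0,0]]
    - [[0.35,31,0],[0,0,0]]
    - [[0.35,31,0],[0,0,0]]
    - [[0,0,14],[0,0,4.7]]
    - [[0,0,14],[0,0,0]]
    - [[0,0,14],[0,0,0]]
    - [[0,0,10],[0,0,0]]
    - [[0,0,0],[0,0,0]]
    - [[0,0,0],[0,0,0]]

```text
time_s: 22.57
eef_pos: [521.5, -307.0, 13.1]
ee_rot: [-0.0, 1.0, -0.024, -0.0]
force: [0.2, -0.2, 0.7]
grip_width: 0.636
```

Run:
```python
from h import *
need(522.7,-307.4,-0.5,-2.7)
a=shot("top");b=shot("side")
p=proj("top",[503,70,5])[0].astype(int);q=proj("side",[522,-285,5])[0].astype(int)
o=[cv2.resize(i[c[1]-40:c[1]+40,c[0]-40:c[0]+40,::-1],(400,400),interpolation=cv2.INTER_CUBIC) for i,c in((a,p),(b,q))]
cv2.imwrite("pics/g.png",np.hstack(o))
```

```text
t 22.57 pos [ 521.5 -307.    13.1] jaw -2.7 tilt [-1.e-03 -8.e-04 -1.e+00] F [ 0.2 -0.2  0.7] | shift [ 1.2  0.4 13.6] turn 0.0 grip 0.636
```

View pics/g.png

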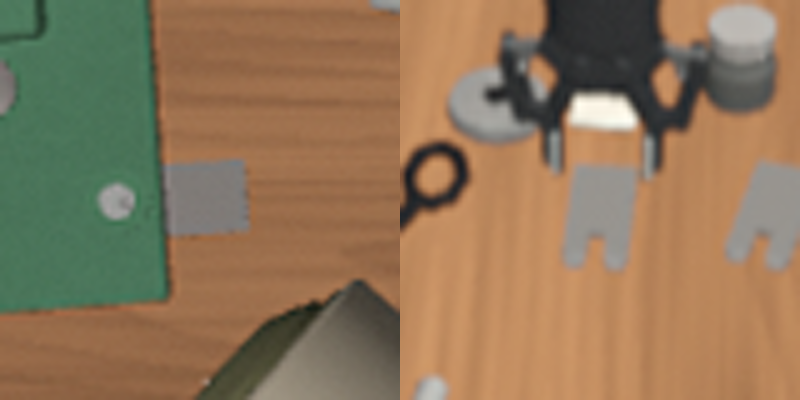

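The stack is aligned, with its tail at crop col 246. The fingers (556/648) are centred over packer B's tail (605). Gripping.

play_rows:
  motion:
    - [[1,0.4,6],[0,0,0]]
    - [[0,0,4],[0,0,0]]
    - [[0,0,2],[0,0,0]]
    - [[0,0,1.2],[0,0,0]]
    - [[0,0,0],[0,0,0]]

```text
time_s: 23.08
eef_pos: [522.6, -307.7, 0.2]
ee_rot: [-0.0, 1.0, -0.024, -0.0]
force: [-0.1, -0.1, -0.7]
grip_width: 0.631
```

play_rows:
  motion:
    - [[0,0,0],[0,0,0]]
    - [[0,0,0],[0,0,0]]
    - [[0,0,0],[0,0,0]]
    - [[0,0,0],[0,0,0]]
    - [[0,0,0],[0,0,0]]
  fingers: 36
  squeeze: 80

```text
time_s: 23.5
eef_pos: [522.9, -307.9, 1.4]
ee_rot: [0.0, 1.0, -0.024, 0.0]
force: [-1.5, 0.6, 5.0]
grip_width: 0.461
```

play_rows:
  motion:
    - [[0,0,-4],[0,0,0]]
    - [[0,0,-16],[0,0,0]]
    - [[0,0,0],[0,0,0]]

```text
time_s: 23.75
eef_pos: [523.8, -308.7, 23.0]
ee_rot: [0.001, 1.0, -0.024, 0.002]
force: [0.6, -0.9, 0.3]
grip_width: 0.464
```

Run:
```python
from h import *
u=np.array([-np.sin(np.radians(4.1)),np.cos(np.radians(4.1))])
need(*(np.array([504.9,64.5])-66*u),17,4.1)
```

```text
t 23.75 pos [ 523.8 -308.7   23. ] jaw -2.71 tilt [ 0.0033  0.0026 -1.    ] F [ 0.6 -0.9  0.3] | shift [ -28.7 -306.3    5.1] turn -6.8 grip 0.464
```

play_rows:
  motion:
    - [[-2.9,-30.6,0],[0,0,0]]
    - [[-2.9,-30.6,0],[0,0,0]]
    - [[-2.9,-30.6,0],[0,0,0]]
    - [[-2.9,-30.6,0],[0,0,0]]
    - [[-2.9,-30.6,0],[0,0,0]]
    - [[-2.9,-30.6,0],[0,0,0]]
    - [[-2.9,-30.6,0],[0,0,0]]
    - [[-2.9,-30.6,0],[0,0,0]]
    - [[-2.9,-30.6,0],[0,0,0]]
    - [[-2.9,-30.6,0],[0,0,0]]
    - [[0,0,0],[0,0,-3.4]]
    - [[0,0,0],[0,0,-3.4]]
    - [[0,0,2],[0,0,0]]
    - [[0,0,2],[0,0,0]]
    - [[0,0,0],[0,0,0]]
    - [[0,0,0],[0,0,0]]

```text
time_s: 25.08
eef_pos: [508.1, -1.0, 16.2]
ee_rot: [-0.0, 0.999, 0.035, -0.0]
force: [-0.1, -0.6, -0.3]
grip_width: 0.463
```

Run:
```python
from h import *
need(504.9,64.5,11.8,4.1); axis_check()
s=ctrl.sense()["eef_pos"]
for a in(0,20,40,60):print(proj("side",[s[0]-.0715*a,s[1]+a*.9974,s[2]+4]).round(2)-[.55,0])
```

```text
t 25.08 pos [508.1  -1.   16.2] jaw 3.99 tilt [-3.e-04 -1.e-04 -1.e+00] F [-0.1 -0.6 -0.3] | shift [  1.4 -65.6   4.4] turn -0.1 grip 0.463
(214, np.float64(260.48), np.float64(275.81), np.float64(268.15))
(215, np.float64(260.63), np.float64(275.95), np.float64(268.29))
(216, np.float64(260.72), np.float64(275.99), np.float64(268.36))
(217, np.float64(260.73), np.float64(275.98), np.float64(268.36))
(218, np.float64(260.76), np.float64(276.0), np.float64(268.38))
(219, np.float64(260.84), np.float64(276.12), np.float64(268.48))
(220, np.float64(261.02), np.float64(276.3), np.float64(268.66))
(221, np.float64(261.32), np.float64(276.34), np.float64(268.83))
(222, np.float64(261.39), np.float64(276.42), np.float64(268.9))
(223, np.float64(261.4), np.float64(276.52), np.float64(268.96))
(224, np.float64(261.27), np.float64(276.54), np.float64(268.91))
(225, np.float64(260.86), np.float64(276.56), np.float64(268.71))
(226, np.float64(260.62), np.float64(276.67), np.float64(268.65))
(227, np.float64(260.6), np.float64(276.71), np.float64(268.66))
[[268.1  209.78]]
[[268.28 214.98]]
[[268.46 220.28]]
[[268.64 225.7 ]]
```

View pics/last.png

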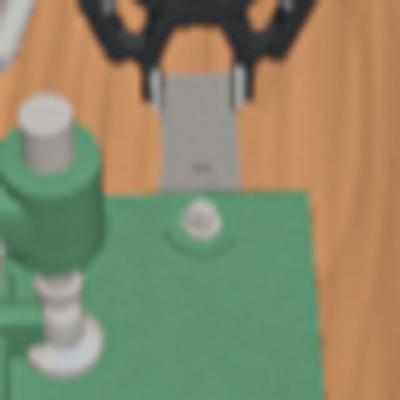

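The side crop shows packer 3 above the stack, its slot at (201,170). Its yaw is again about 2° off, so the same correction.

play_rows:
  motion:
    - [[0.8,0,0],[0,0,2.1]]
    - [[0,0,0],[0,0,0]]
    - [[0,0,0],[0,0,0]]

```text
time_s: 25.38
eef_pos: [509.0, -0.8, 16.5]
ee_rot: [0.0, 1.0, 0.017, 0.0]
force: [-0.8, 0.2, -0.1]
grip_width: 0.46
```

Run:
```python
from h import *
need(504.9,64.5,11.8,4.1); axis_check()
```

```text
t 25.38 pos [509.   -0.8  16.5] jaw 2.0 tilt [ 0.  0. -1.] F [-0.8  0.2 -0.1] | shift [ -1.8 -65.4   4.7] turn -2.1 grip 0.46
(214, np.float64(260.2), np.float64(275.41), np.float64(267.8))
(215, np.float64(260.11), np.float64(275.33), np.float64(267.72))
(216, np.float64(260.06), np.float64(275.41), np.float64(267.74))
(217, np.float64(260.07), np.float64(275.51), np.float64(267.79))
(218, np.float64(260.1), np.float64(275.54), np.float64(267.82))
(219, np.float64(260.18), np.float64(275.55), np.float64(267.87))
(220, np.float64(260.28), np.float64(275.54), np.float64(267.91))
(221, np.float64(260.35), np.float64(275.53), np.float64(267.94))
(222, np.float64(260.39), np.float64(275.52), np.float64(267.95))
(223, np.float64(260.39), np.float64(275.53), np.float64(267.96))
(224, np.float64(260.41), np.float64(275.51), np.float64(267.96))
(225, np.float64(260.41), np.float64(275.56), np.float64(267.99))
(226, np.float64(260.41), np.float64(275.68), np.float64(268.05))
(227, np.float64(260.38), np.float64(275.71), np.float64(268.05))
```

play_rows:
  motion:
    - [[0,0,2.5],[0,0,0]]
    - [[0,0,1.5],[0,0,0]]
    - [[0,0,0],[0,0,0]]
    - [[0,0,0],[0,0,0]]

```text
time_s: 25.77
eef_pos: [508.9, -0.7, 12.3]
ee_rot: [-0.0, 1.0, 0.017, -0.0]
force: [-0.5, -0.1, -0.0]
grip_width: 0.462
```

play_rows:
  motion:
    - [[0,0,0.7],[0,0,0]]
    - [[0,0,0],[0,0,0]]

```text
time_s: 25.93
eef_pos: [508.9, -0.7, 11.7]
ee_rot: [-0.0, 1.0, 0.017, -0.0]
force: [0.1, -0.2, -0.6]
grip_width: 0.458
```

play_rows:
  motion:
    - [[0,0,0.5],[0,0,0]]
    - [[0,0,0],[0,0,0]]

```text
time_s: 26.1
eef_pos: [509.0, -0.7, 11.3]
ee_rot: [0.0, 1.0, 0.017, 0.0]
force: [0.6, 0.5, 0.7]
grip_width: 0.464
```

play_rows:
  motion:
    - [[-0.14,-4,-0.2],[0,0,0]]
    - [[-0.14,-4,0],[0,0,0]]
    - [[-0.14,-4,0],[0,0,0]]
    - [[-0.14,-4,0],[0,0,0]]
    - [[0,0,0],[0,0,0]]

```text
time_s: 26.52
eef_pos: [507.7, 16.2, 11.5]
ee_rot: [-0.0, 1.0, 0.018, -0.0]
force: [0.3, -0.5, -0.5]
grip_width: 0.461
```

play_rows:
  motion:
    - [[-0.1,-3,0],[0,0,0]]
    - [[-0.1,-3,0],[0,0,0]]
    - [[0,0,0],[0,0,0]]

```text
time_s: 26.77
eef_pos: [507.4, 21.8, 11.5]
ee_rot: [-0.0, 1.0, 0.018, -0.0]
force: [0.4, 0.1, -0.3]
grip_width: 0.462
```

play_rows:
  motion:
    - [[-0.1,-2,0],[0,0,0]]
    - [[-0.1,-2,0],[0,0,0]]
    - [[0,0,0],[0,0,0]]

```text
time_s: 27.02
eef_pos: [507.1, 25.5, 11.5]
ee_rot: [-0.0, 1.0, 0.017, -0.0]
force: [0.3, 0.4, -1.3]
grip_width: 0.463
```

play_rows:
  motion:
    - [[-0.1,-2,0],[0,0,0]]
    - [[-0.1,-2,0],[0,0,0]]
    - [[0,0,0],[0,0,0]]

```text
time_s: 27.27
eef_pos: [506.8, 29.5, 11.5]
ee_rot: [0.0, 1.0, 0.018, 0.0]
force: [0.3, -0.4, 0.4]
grip_width: 0.46
```

play_rows:
  motion:
    - [[-0.1,-2,0],[0,0,0]]
    - [[-0.05,-1,0],[0,0,0]]
    - [[0,0,0],[0,0,0]]

```text
time_s: 27.52
eef_pos: [506.9, 31.1, 11.7]
ee_rot: [0.001, 1.0, 0.018, 0.0]
force: [-0.8, -8.9, -0.1]
grip_width: 0.463
```

play_rows:
  motion:
    - [[-0.1,-2,0],[0,0,0]]
    - [[-0.05,-1,0],[0,0,0]]
    - [[0,0,0],[0,0,0]]

```text
time_s: 27.77
eef_pos: [506.9, 33.8, 11.7]
ee_rot: [0.001, 1.0, 0.018, 0.001]
force: [0.6, -11.2, -0.7]
grip_width: 0.46
```

play_rows:
  motion:
    - [[-0.1,-2,0],[0,0,0]]
    - [[-0.05,-1,0],[0,0,0]]
    - [[0,0,0],[0,0,0]]

```text
time_s: 28.02
eef_pos: [506.5, 37.7, 11.7]
ee_rot: [0.0, 1.0, 0.017, 0.001]
force: [2.1, -3.1, 0.1]
grip_width: 0.459
```

play_rows:
  motion:
    - [[-0.1,-2,0],[0,0,0]]
    - [[-0.05,-1,0],[0,0,0]]
    - [[0,0,0],[0,0,0]]

```text
time_s: 28.27
eef_pos: [506.4, 40.2, 11.7]
ee_rot: [0.001, 1.0, 0.018, 0.001]
force: [1.5, -8.2, -0.7]
grip_width: 0.465
```

The third packer bears: the wedge peaked at 11 N and drag is now 3–8 N. Continuing gently.

play_rows:
  motion:
    - [[0.1,-2,0],[0,0,0]]
    - [[0,-2,0],[0,0,0]]
    - [[0,0,0],[0,0,0]]

```text
time_s: 28.52
eef_pos: [506.3, 44.3, 11.6]
ee_rot: [0.001, 1.0, 0.018, 0.001]
force: [1.2, -9.1, -0.6]
grip_width: 0.464
```

play_rows:
  motion:
    - [[-0.1,-2,0],[0,0,0]]
    - [[-0.1,-2,0],[0,0,0]]
    - [[0,0,0],[0,0,0]]

```text
time_s: 28.77
eef_pos: [505.9, 48.2, 11.6]
ee_rot: [0.001, 1.0, 0.018, 0.001]
force: [2.3, -9.5, -1.3]
grip_width: 0.462
```

play_rows:
  motion:
    - [[-0.1,-2,0],[0,0,0]]
    - [[-0.1,-2,0],[0,0,0]]
    - [[0,0,0],[0,0,0]]

```text
time_s: 29.02
eef_pos: [505.4, 52.2, 11.6]
ee_rot: [0.001, 1.0, 0.018, 0.0]
force: [0.9, -8.8, 0.1]
grip_width: 0.46
```

play_rows:
  motion:
    - [[-0.1,-2,0],[0,0,0]]
    - [[-0.1,-2,0],[0,0,0]]
    - [[0,0,0],[0,0,0]]

```text
time_s: 29.27
eef_pos: [505.1, 56.2, 11.6]
ee_rot: [0.001, 1.0, 0.018, 0.0]
force: [-0.2, -8.7, -1.8]
grip_width: 0.464
```

play_rows:
  motion:
    - [[-0.1,-2,0],[0,0,0]]
    - [[0,-2,0],[0,0,0]]
    - [[0,0,0],[0,0,0]]

```text
time_s: 29.52
eef_pos: [504.8, 60.3, 11.6]
ee_rot: [0.001, 1.0, 0.018, 0.0]
force: [0.8, -8.8, -1.6]
grip_width: 0.465
```

play_rows:
  motion:
    - [[0,-1,0],[0,0,0]]
    - [[0,-1,0],[0,0,0]]
    - [[0,0,0],[0,0,0]]

```text
time_s: 29.77
eef_pos: [504.8, 62.1, 11.5]
ee_rot: [0.001, 1.0, 0.018, 0.0]
force: [0.5, -9.0, -1.2]
grip_width: 0.458
```

play_rows:
  motion:
    - [[0,-0.8,0],[0,0,0]]
    - [[0,0,0],[0,0,0]]

```text
time_s: 29.93
eef_pos: [504.7, 62.8, 11.5]
ee_rot: [0.001, 1.0, 0.018, 0.0]
force: [0.5, -10.1, -1.6]
grip_width: 0.462
```

play_rows:
  motion:
    - [[0,-0.7,0],[0,0,0]]
    - [[0,0,0],[0,0,0]]

```text
time_s: 30.1
eef_pos: [504.7, 63.5, 11.5]
ee_rot: [0.001, 1.0, 0.018, 0.0]
force: [1.2, -10.9, -1.2]
grip_width: 0.461
```

play_rows:
  motion:
    - [[0,-0.6,0],[0,0,0]]
    - [[0,0,0],[0,0,0]]

```text
time_s: 30.27
eef_pos: [504.7, 64.1, 11.6]
ee_rot: [0.001, 1.0, 0.018, 0.0]
force: [0.7, -10.1, -1.1]
grip_width: 0.466
```

play_rows:
  motion:
    - [[0,-0.5,0],[0,0,0]]
    - [[0,0,0],[0,0,0]]

```text
time_s: 30.43
eef_pos: [504.7, 64.6, 11.5]
ee_rot: [0.001, 1.0, 0.018, 0.0]
force: [0.4, -9.8, -0.9]
grip_width: 0.463
```

play_rows:
  motion:
    - [[0,-0.5,0],[0,0,0]]
    - [[0,0,0],[0,0,0]]

```text
time_s: 30.6
eef_pos: [504.7, 65.1, 11.5]
ee_rot: [0.001, 1.0, 0.018, 0.0]
force: [0.7, -9.3, -0.1]
grip_width: 0.463
```

play_rows:
  motion:
    - [[0,-0.5,0],[0,0,0]]
    - [[0,0,0],[0,0,0]]

```text
time_s: 30.77
eef_pos: [504.6, 65.5, 11.5]
ee_rot: [0.001, 1.0, 0.018, 0.0]
force: [0.9, -11.8, -0.2]
grip_width: 0.46
```

Run:
```python
from h import *
need(504.9,64.5,11.8,4.1)
two("hh",[503,70,10],r=40)
```

```text
t 30.77 pos [504.6  65.5  11.5] jaw 2.02 tilt [ 4.0e-04  2.2e-03 -1.0e+00] F [  0.9 -11.8  -0.2] | shift [ 0.3  1.  -0.3] turn -2.1 grip 0.46
top crop origin [191 174] scale 5.0
side crop origin [229 191] scale 5.0
```

View pics/hh.png

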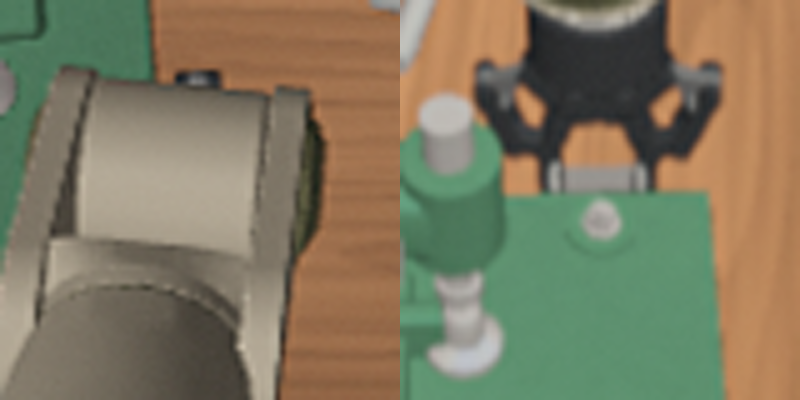

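The side view shows packer 3 nearly fully under the plate, its tail at row 165. The force has just risen to 11.8 N, so one more small step.

play_rows:
  motion:
    - [[0,-0.4,0],[0,0,0]]
    - [[0,0,0],[0,0,0]]

```text
time_s: 31.03
eef_pos: [504.6, 65.6, 11.5]
ee_rot: [0.001, 1.0, 0.018, 0.0]
force: [-0.5, -13.6, -1.1]
grip_width: 0.46
```

Wall contact felt: only 0.1 mm of motion, and +2 N. Easing back, releasing, lifting and shutting the fingers.

play_rows:
  motion:
    - [[0,0.7,0],[0,0,0]]
    - [[0,0,0],[0,0,0]]

```text
time_s: 31.2
eef_pos: [504.6, 65.5, 11.5]
ee_rot: [0.001, 1.0, 0.017, 0.0]
force: [1.0, -9.7, -0.9]
grip_width: 0.459
```

play_rows:
  motion:
    - [[0,0,0],[0,0,0]]
    - [[0,0,0],[0,0,0]]
    - [[0,0,0],[0,0,0]]
    - [[0,0,-5],[0,0,0]]
    - [[0,0,-20],[0,0,0]]
    - [[0,10,-35],[0,0,0]]
    - [[0,20,-30],[0,0,0]]
    - [[0,35,0],[0,0,0]]
    - [[0,35,0],[0,0,0]]
    - [[0,20,0],[0,0,0]]
    - [[0,0,0],[0,0,0]]
  fingers: 54

```text
time_s: 32.12
eef_pos: [508.7, -56.6, 102.1]
ee_rot: [0.0, 1.0, 0.016, 0.001]
force: [-0.2, 0.2, -0.6]
grip_width: 0.634
```

Run:
```python
from h import *
need(463.5,109,75,4.1)
two("i",[503,70,10],r=40)
im=shot("top")
for p in packers(im):print("grip",p[0].round(1),"ctr",p[1].round(1),"ang",round(p[3],1),p[4].round(),p[5])
```

```text
t 32.12 pos [508.7 -56.6 102.1] jaw 1.79 tilt [ 1.1e-03  9.0e-04 -1.0e+00] F [-0.2  0.2 -0.6] | shift [ -40.1 -166.9   26.9] turn -2.3 grip 0.634
top crop origin [191 174] scale 5.0
side crop origin [229 191] scale 5.0
grip [ 402.4 -312.3] ctr [ 409.3 -285.2] ang 75.8 [44. 95.] 418
```

View pics/i.png

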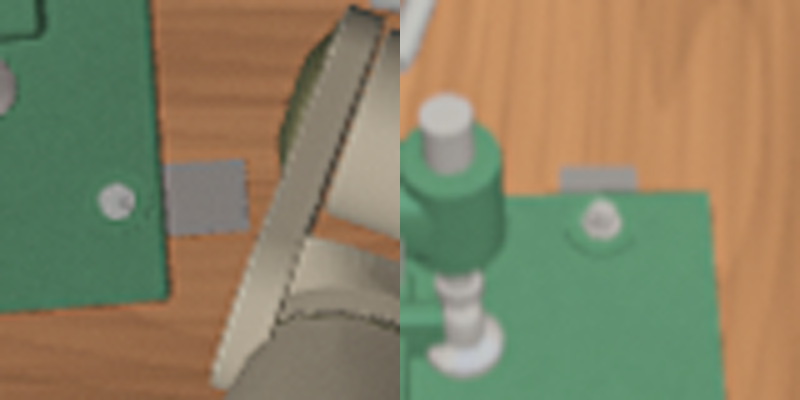

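The top view shows the three stacked flush (tail at col 246, as before) and the side view agrees. Going over the corner with the fingers shut.

play_rows:
  motion:
    - [[-13.4,0,0],[0,0,0]]
    - [[-13.4,0,0],[0,0,0]]
    - [[-13.3,-20,0],[0,0,0]]
    - [[0,-30,0],[0,0,0]]
    - [[0,-30,0],[0,0,0]]
    - [[0,-30,0],[0,0,0]]
    - [[0,-30,0],[0,0,0]]
    - [[0,-27,0],[0,0,0]]
    - [[0,0,13],[0,0,0]]
    - [[0,0,13],[0,0,0]]
    - [[0,0,12],[0,0,0]]
    - [[0,0,0],[0,0,0]]
    - [[0,0,0],[0,0,0]]
    - [[0,0,0],[0,0,0]]
  fingers: 0
  squeeze: 40

```text
time_s: 33.43
eef_pos: [462.7, 112.6, 64.2]
ee_rot: [-0.0, 1.0, 0.018, 0.0]
force: [-0.3, -0.1, -0.6]
grip_width: 0.0
```

Run:
```python
from h import *
need(463.5,109,52,4.1)
```

```text
t 33.43 pos [462.7 112.6  64.2] jaw 2.03 tilt [ 8.e-04 -0.e+00 -1.e+00] F [-0.3 -0.1 -0.6] | shift [ 0.6  3.6 12.2] turn -2.1 grip 0.0
```

play_rows:
  motion:
    - [[0,0,5],[0,0,0]]
    - [[0,0,3],[0,0,0]]
    - [[0,0,1.5],[0,0,0]]
    - [[0,0,0],[0,0,0]]
    - [[0,0,0],[0,0,0]]

```text
time_s: 33.85
eef_pos: [462.6, 112.0, 54.0]
ee_rot: [0.0, 1.0, 0.017, -0.0]
force: [0.3, 0.5, -0.8]
grip_width: 0.002
```

play_rows:
  motion:
    - [[0,0,0.8],[0,0,0]]
    - [[0,0,0],[0,0,0]]

```text
time_s: 34.02
eef_pos: [462.6, 112.0, 53.2]
ee_rot: [0.0, 1.0, 0.017, 0.0]
force: [0.6, -0.4, 1.1]
grip_width: -0.005
```

play_rows:
  motion:
    - [[0,0,0.7],[0,0,0]]
    - [[0,0,0],[0,0,0]]

```text
time_s: 34.18
eef_pos: [462.6, 112.1, 52.5]
ee_rot: [0.0, 1.0, 0.017, 0.0]
force: [-1.1, -0.6, -0.2]
grip_width: -0.004
```

play_rows:
  motion:
    - [[0,0,0.6],[0,0,0]]
    - [[0,0,0],[0,0,0]]

```text
time_s: 34.35
eef_pos: [462.7, 112.1, 52.1]
ee_rot: [0.0, 1.0, 0.017, 0.0]
force: [-0.5, 0.5, 2.7]
grip_width: -0.005
```

Contact at z≈52.1. Loading up to about 8 N.

play_rows:
  motion:
    - [[0,0,0.4],[0,0,0]]
    - [[0,0,0],[0,0,0]]

```text
time_s: 34.52
eef_pos: [462.7, 112.1, 52.0]
ee_rot: [0.0, 1.0, 0.017, 0.0]
force: [-3.1, -0.2, 8.1]
grip_width: 0.0
```

play_rows:
  motion:
    - [[0,0,0.3],[0,0,0]]
    - [[0,0,0],[0,0,0]]

```text
time_s: 34.68
eef_pos: [462.7, 112.1, 52.0]
ee_rot: [0.0, 1.0, 0.017, 0.0]
force: [-4.7, 0.4, 11.2]
grip_width: 0.002
```

play_rows:
  motion:
    - [[0,0,-0.2],[0,0,0]]
    - [[0,0,0],[0,0,0]]
    - [[0,0,0],[0,0,0]]
    - [[0,0,0],[0,0,0]]
    - [[0,0,0],[0,0,0]]
    - [[0,0,0],[0,0,0]]
    - [[0,0,0],[0,0,0]]

```text
time_s: 35.27
eef_pos: [462.7, 112.1, 52.0]
ee_rot: [0.0, 1.0, 0.017, 0.0]
force: [-3.6, -0.8, 8.9]
grip_width: 0.001
```

play_rows:
  motion:
    - [[0,0,-2],[0,0,0]]
    - [[0,0,-10],[0,0,0]]
    - [[0,0,-30],[0,0,0]]
    - [[0,0,-35],[0,0,0]]
    - [[0,30,0],[0,0,0]]
    - [[0,35,0],[0,0,0]]
    - [[0,35,0],[0,0,0]]
    - [[0,35,0],[0,0,0]]
    - [[0,35,0],[0,0,0]]
    - [[-20,30,0],[0,0,0]]
    - [[-20,30,0],[0,0,0]]
    - [[0,0,0],[0,0,0]]
    - [[0,0,0],[0,0,0]]
    - [[0,0,0],[0,0,0]]

```text
time_s: 36.43
eef_pos: [430.9, -118.9, 128.8]
ee_rot: [0.0, 1.0, 0.017, 0.0]
force: [-0.5, 0.1, -0.0]
grip_width: 0.002
```

Run:
```python
from h import *
two("j",[503,70,10],r=40)
im=shot("top")
for p in packers(im):print("grip",p[0].round(1),"ctr",p[1].round(1),"ang",round(p[3],1))
need(0,0,0,0)
```

```text
top crop origin [191 174] scale 5.0
side crop origin [229 191] scale 5.0
t 36.58 pos [ 431.  -118.2  128.5] jaw 2.09 tilt [ 2.e-04 -0.e+00 -1.e+00] F [-1.   0.7  0.3] | shift [-426.5 -133.9  128.5] turn 2.1 grip 0.0
```

View pics/j.png

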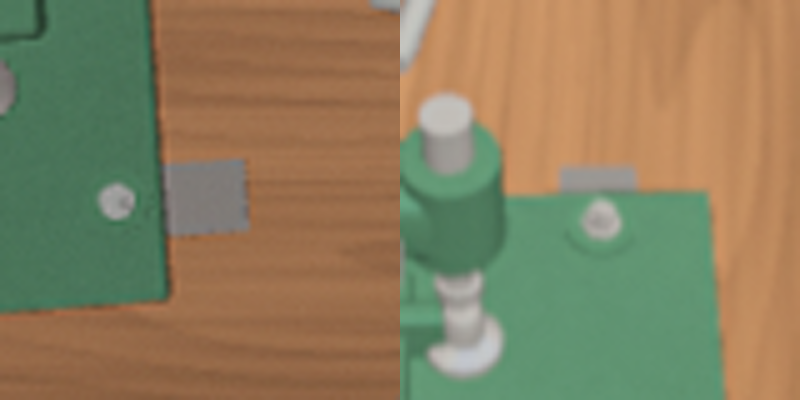

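The stack is flush (tail edge at col 246 in the top view) and the press is unmoved. The spare is far away, hidden by the arm in this frame. Handing in.

```bash
python3 -c "
from rig import ctrl
print(ctrl.finish_job())"
```

```text
the job is handed in; nothing more can be done
None
```

The foot is packed and the job is handed in, at about 36.6 s on the robot's clock; no verdict was reported.

- **Packers:** Three are stacked under the near right foot, each pushed in until its slot end met the bolt. The first two slid freely. The third dragged at about 9 to 12 N and reached 13.6 N at the end wall.
- **Proof press:** I pressed the corner with 8 to 11 N for about 0.75 s. The plate stayed at 52.0 mm, so there was no dip to be seen.
- **Last pictures:** The top and side views show the stack flush and the press in place.
- **Spare packer:** It was never touched. I last measured it lying flat more than 300 mm from the bolt, just before the proof press. The arm hid it in the final picture, so I did not check it again.
- **Other things on the bench:** I felt no contact with any of them, but I did not re-measure where they lie.

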